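# Lock the revolving cake stand

### The job

Get the revolving cake stand ready to carry a gingerbread showpiece: with the fingertips, turn its display plate by its stop pegs until the notch in the rim stands over the locking pin, then press the plate down until it is fully home on the pin. Do not lift the plate, leave the things around the stand where they are, and finish clear of everything.

Things in the scene. Friction and masses are not known exactly. Their poses are not given: they have to be found in the camera images.
- stand: Fixed dark steel foot of the cake stand (140 mm across) with a 26 mm wide bright aluminium arm, its top 27 mm above the foot's underside, that reaches 137 mm out from the centre and carries the locking pin. Origin: centre of the foot's underside, on the plate's turning axis; +x points along the arm to the pin, z up. It stands on a 6 mm thick flat board.
- pin_tip (a point): Top of the upright locking pin on the arm: a round-ended steel pin 16 mm across, tip 71 mm above the stand's underside, 90 mm from the plate's axis. With the plate up, its underside is 2 to 4 mm above this tip, so that the plate turns freely over it; away from the notch the pin stops the plate from going down.
- plate (a joint): Turning of the display plate on the stand, rad, positive counter-clockwise from above, unlimited. At 0 the notch is exactly opposite the pin; at +pi or -pi it is exactly over the pin. A bearing with friction (about 0.12 N m, 2 N at a peg) holds the plate where it is left; it does not coast.
- collar (a joint): Height of the plate with its friction collar, m, growing downward: starts 0 to 0.002 (up), 0.016 is fully home (stop). It stays where it is left; it takes about 6 to 8 N to press it down. Negative means lifted.
- notch (a point): Open slot in the rim of the plate, 20 mm wide and 19 mm deep (from 76 mm radius out to the rim). This point lies in the middle of the slot, 90 mm from the axis, at the level of the plate's underside. The plate is a bright aluminium disc 190 mm across and 8 mm thick.
- cap_top (a point): Centre of the flat top of the round cap in the middle of the plate, 40 mm across, standing 10 mm above the plate's upper face: the place to press. It is on the turning axis, 93 mm above the stand's underside with the collar at 0, and goes down 16 mm with the plate.
- peg0_top (a point): Centre of the top of a steel stop peg, one of three on the plate, each 12 mm across and standing 26 mm above the plate's upper face, fixed to the plate 65 mm from the axis. Seen from above, this peg is 90 degrees clockwise of the notch about the axis.
- peg1_top (a point): Top of the second such peg, opposite the notch, 65 mm from the axis.
- peg2_top (a point): Top of the third such peg, 90 degrees counter-clockwise of the notch, 65 mm from the axis.
- nozzle: Bystander: loose steel piping nozzle, a cone 32 mm across and 48 mm tall standing on the board. Origin: centre of its underside.
- cutter: Bystander: loose steel ring cutter, 60 mm across, 28 mm tall. Origin: centre of its underside.
- jar: Bystander: loose glass jar with a steel cap, 48 mm across, 65 mm tall. Origin: centre of its underside.
- panel: Bystander: loose gingerbread panel, 100 x 85 mm and 10 mm thick, lying flat. Origin: centre of its underside.
- scroll: Bystander: loose gingerbread scroll of 10 mm round bar, about 70 x 125 mm, lying flat. Origin: about its middle, at its underside.

How it is judged:
By the outcome, as a careful person would: the job done as asked, in the order asked, and still so for the second after the job is handed in, with the robot touching nothing.
It also fails if it takes over 64 s, if anything falls off the work surface, if the arm or the gripper's body presses on something with over 40 N, if the wrist force passes 120 N, or if a joint passes its speed limit or range.

### The arm

A 6-joint arm with a two-finger parallel gripper is mounted at the origin on the work surface. World frame = base frame: x ahead of the robot, y to its left, z up, the work surface at z = 0. Lengths are in m, angles in rad, forces in N, time in s.
With the tool pointing down it reaches from about 0.4 to 0.925 m from the base axis. Payload 12.5 kg.
Tool frame: the origin (TCP) lies at the centre of the arm's flange, where the gripper is bolted on; the fingertips stand 190 mm ahead of it and the grasp point (between the pads) lies 171 mm ahead of it; z points along the fingers, y is the direction in which the jaws open and shut (so a half turn about z gives the same grasp; the last joint's range is limited). The gripper opens to 95 mm and grips with 3 to 60 N. Pads are 20 mm wide; open, the fingers measure 119 mm over their backs; the gripper's body (75 mm by 180 mm) begins 59 mm behind the grasp point.
Start: joints at [1.16, 0.491, 1.559, -0, 1.092, -0.106], TCP at [0.188, 0.596, 0.405] pointing down, gripper open.
Joint ranges: [-3.1, 3.1], [-0.84, 2.19], [0.05, 2.79], [-1.13, 4.28], [0.06, 2.93], [-2.69, 2.69]. Speed limits (rad/s): [2.22, 2.22, 2.79, 3.14, 3.14, 3.14].

### API

Orientations are given as a unit quaternion [w, x, y, z].
In Python, from cell import sense, vision, env, spotter gives the robot as it stands.
- The arm moves only by the shell command python3 -m inch 'ROWS' [FORCE]. ROWS is JSON, one flat list of numbers, 7 for each row, row after row: the turn, a rotation vector about the tool's x, y, z in rad, then the shift along the tool's x, y, z in mm, then the closure in counts, from 0 (fully open) to 255 (shut). A call has 1 to 20 rows; each row shifts and turns the commanded pose from where the row before left it, along the tool's axes as they then stand; what a row does not reach is not made up. A row lasts 1/12 s, in which the tool goes at most 41.7 mm and 7.16 degrees, less where a joint would pass 70% of its speed; a pose out of reach is approached as far as the arm can. A call with a gripper value outside its range is refused whole. The fingers move at their own pace and stop on an object; FORCE is the grip in N (left out, the last holds). Time passes only in rows, so rows that do not move let the fingers close. It gives the time, the measured TCP pose, the force and the opening at its end, in the units of the state.
- sense(): the state, without advancing time (a new reading comes with each control period).
- vision.get_image(name): name is "scene" or "top" or "wrist"; returns a dict with "frame" (384x512x3 uint8, blue, green, red), "intrinsics" (3x3 intrinsics, pixels), "R" (3x3) and "t" (3): a world point X has camera coordinates R X + t. Camera axes: x right, y down, z forward; pixel columns grow to the right and rows downward; lengths in m; the calibration is good to about 2 mm. A picture is of the moment at which its call begins. There is no depth.
- env.close_job(): hands the job in, once; it reports no verdict.
Trained networks look in the newest picture that a camera, given by its name, has taken for a name from the list of things; names that differ only in an ending like _2 or _b are one class to them, and where a whole thing is asked for, a point or a joint stands for the part that bears it (a point fixed in the world has none). Each returns a list of dicts, best first, with "conf" (0 to 1); they miss things now and then, are a little off and sometimes report something else, mostly with a low value. They report only what shows in the picture. A call takes as long as a camera call.
- spotter.look_for(camera, label): "bbox" ([left, top, right, bottom] in pixels, round what is visible of it).
- spotter.mark_of(camera, label): "uv" ([column, row] in pixels: a listed point, or the origin of a listed thing).
The state is a dict: "t": time; "joint_positions": joint angles; "joint_velocities": joint speeds; "tau": joint torques, N m; "tool_pos": TCP position; "tool_rot": TCP orientation; "force": force on the tool from outside, world axes, zero at the start; "moment": the same for the moment, N m; "opening": opening from 0.0 (shut) to 1.0 (fully open).
Only numpy, scipy, OpenCV 4.12 (cv2) and the standard library are available. Lean on these libraries where they do the work, as an engineer would, in place of code of your own. Each camera call takes 0.05 s, during which the arm holds its last target. There are 200 camera calls.

## Working session

There is one attempt and no reset: what is moved stays moved. The work goes in short steps, Python scripts to look and compute and a shell command to move; the robot and the scene stay as the last step left them, time stands still between calls to the robot, and variables do not carry over. Pictures are saved under pics/ and viewed, about 8 in all and at most 12, crops included, and the job is handed in when it is done.

```bash
ls; mkdir -p pics; cat > h.py <<'E'
import numpy as np, cv2
from cell import sense, vision, env, spotter
def snap(n,f=None):
    im=vision.get_image(n)
    if f: cv2.imwrite('pics/'+f,im['frame'])
    return im
def ray(im,uv,z):
    K=np.array(im['intrinsics']);R=np.array(im['R']);t=np.array(im['t'])
    d=R.T@np.linalg.inv(K)@np.array([uv[0],uv[1],1.]);c=-R.T@t
    return c+d*(z-c[2])/d[2]
def proj(im,X):
    p=np.array(im['intrinsics'])@(np.array(im['R'])@np.array(X)+np.array(im['t']));return p[:2]/p[2]
E
python3 - <<'E'
from h import *
s=sense();print({k:np.round(v,3).tolist() for k,v in s.items()})
Z=dict(pin_tip=.077,notch=.081,cap_top=.099,peg0_top=.115,peg1_top=.115,peg2_top=.115,stand=.006,nozzle=.006,cutter=.006,jar=.006,panel=.006,scroll=.006)
for c in('top','scene'):
    im=snap(c,c+'0.png')
    print(c,np.round(-np.array(im['R']).T@im['t'],3))
    for k,z in Z.items():
        for m in spotter.mark_of(c,k)[:2]: print(k,round(m['conf'],2),np.round(m['uv'],1),np.round(ray(im,m['uv'],z),4))
E
```

```text
pics
{'t': 0.0, 'joint_positions': [1.16, 0.492, 1.559, 0.0, 1.092, -0.106], 'joint_velocities': [0.0, 0.002, 0.002, 0.001, 0.002, -0.0], 'tau': [-0.001, -61.262, -25.819, 0.069, 0.048, -0.0], 'tool_pos': [0.188, 0.596, 0.404], 'tool_rot': [-0.0, 0.152, 0.988, -0.001], 'force': [0.072, -1.042, 0.377], 'moment': [0.0, -0.008, -0.011], 'opening': 1.001}
top [0.31  0.036 1.313]
pin_tip 0.86 [281.  207.4] [ 0.5359 -0.0215  0.077 ]
notch 0.66 [323.7 231.5] [ 0.4738 -0.1301  0.081 ]
notch 0.17 [376.2 255. ] [ 0.4155 -0.2615  0.081 ]
cap_top 0.9 [316.1 194.8] [ 0.5654 -0.1101  0.099 ]
peg0_top 0.79 [289.3 201.5] [ 0.5442 -0.0406  0.115 ]
peg1_top 0.95 [306.9 170.8] [ 0.6243 -0.0857  0.115 ]
peg2_top 0.68 [341.4 185.7] [ 0.5862 -0.1727  0.115 ]
stand 0.65 [316.4 203.3] [ 0.5612 -0.1217  0.006 ]
nozzle 0.4 [220.7 227.2] [0.4928 0.1385 0.006 ]
cutter 0.57 [385.9 219.9] [ 0.5171 -0.3102  0.006 ]
jar 0.61 [377.4 256.5] [ 0.418  -0.2826  0.006 ]
jar 0.56 [384.6 216.8] [ 0.5256 -0.307   0.006 ]
panel 0.93 [230.6 151.9] [0.7054 0.1165 0.006 ]
scene [0.927 0.661 0.652]
pin_tip 0.64 [256.1 176. ] [ 0.5334 -0.0204  0.077 ]
notch 0.67 [251.8 145.5] [ 0.4809 -0.1307  0.081 ]
cap_top 0.96 [227.6 153.5] [ 0.5604 -0.1047  0.099 ]
peg0_top 0.83 [246.7 159.4] [ 0.5457 -0.0396  0.115 ]
peg0_top 0.29 [207.  143.9] [ 0.5934 -0.1437  0.115 ]
peg1_top 0.96 [203.2 160.9] [ 0.6307 -0.084   0.115 ]
peg2_top 0.88 [205.4 135.7] [ 0.5808 -0.1793  0.115 ]
stand 0.62 [228.5 184.8] [ 0.5614 -0.1078  0.006 ]
nozzle 0.6 [314.1 236.3] [0.4889 0.1459 0.006 ]
cutter 0.55 [205.2 141.3] [ 0.5241 -0.3222  0.006 ]
jar 0.63 [247.5 136.2] [ 0.408  -0.2844  0.006 ]
panel 0.8 [215.9 270.7] [0.7103 0.1253 0.006 ]
scroll 0.72 [157.6 155.3] [ 0.665  -0.3235  0.006 ]
```

```bash
python3 - <<'E'
import cv2
a=cv2.imread('pics/top0.png')[110:290,190:430];cv2.imwrite('pics/a.png',cv2.resize(a,None,fx=3.3,fy=3.3,interpolation=2))
E
```

```text
(no output)
```

View pics/a.png

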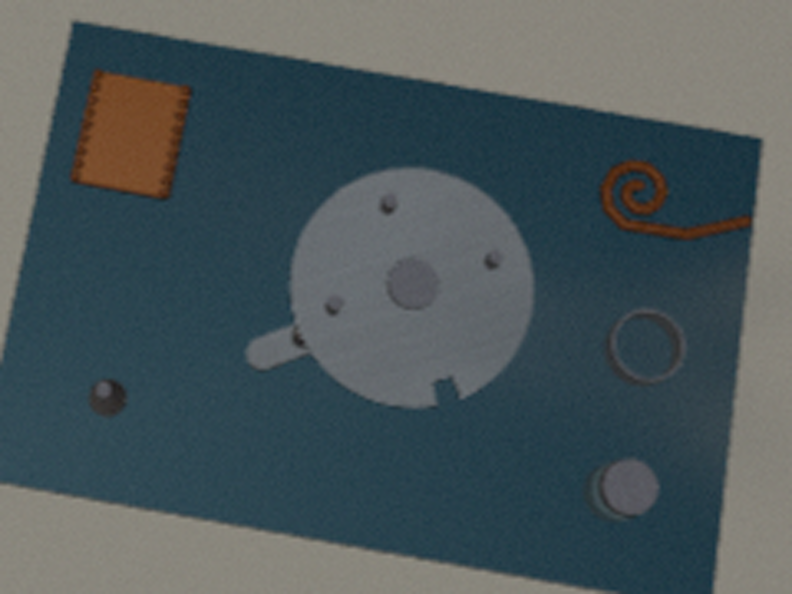

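View pics/scene0.png

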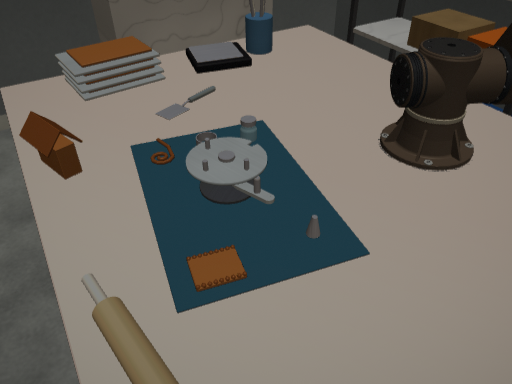

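The top view (3.3× crop) shows the plate centre at (412,283), the notch at (447,390), the pin at (300,338) and the pegs at (333,305), (388,203) and (493,260). Bystanders are well clear. The notch needs about 87° clockwise. Plan: straddle peg2 tangentially, grip it lightly and follow the arc.

```bash
cat >> h.py <<'E'
from scipy.spatial.transform import Rotation as Ro
def rot(s): w,x,y,z=s['tool_rot'];return Ro.from_quat([x,y,z,w])
def goto(p,phi,s=None):
    "turn first (rotvec tool), then shift mm in turned tool axes; phi=deg of tool y"
    s=s or sense();R0=rot(s);f=np.radians(phi)
    y=np.array([np.cos(f),np.sin(f),0]);z=np.array([0,0,-1.]);Rt=Ro.from_matrix(np.c_[np.cross(y,z),y,z])
    dp=(np.array(p)-s['tool_pos'])*1e3
    print('turn',np.round((R0.inv()*Rt).as_rotvec(),4),'shift(after turn)',np.round(Rt.inv().apply(dp),1),'shift(before)',np.round(R0.inv().apply(dp),1))
E
python3 -c "
from h import *
goto([.5835,-.176,.40],17)"
```

```text
turn [ 1.000e-04 -1.000e-04  9.693e-01] shift(after turn) [-854.2  152.9    4.8] shift(before) [-609.4 -617.8    4.7]
```

```bash
python3 -m inch '[0,0,0.1212,0,0,0,0, 0,0,0.1212,0,0,0,0, 0,0,0.1212,0,0,0,0, 0,0,0.1212,0,0,0,0, 0,0,0.1212,0,0,0,0, 0,0,0.1212,0,0,0,0, 0,0,0.1212,0,0,0,0, 0,0,0.1212,0,0,0,0, 0,0,0,-20,4,0,0, 0,0,0,-36,6.4,0,0, 0,0,0,-36,6.4,0,0, 0,0,0,-36,6.4,0,0, 0,0,0,-36,6.4,0,0, 0,0,0,-36,6.4,0,0, 0,0,0,-36,6.4,0,0, 0,0,0,-36,6.4,0,0, 0,0,0,-36,6.4,0,0, 0,0,0,-36,6.4,0,0]'
python3 -m inch '[0,0,0,-36,6.4,0,0, 0,0,0,-36,6.4,0,0, 0,0,0,-36,6.4,0,0, 0,0,0,-36,6.4,0,0, 0,0,0,-36,6.4,0,0, 0,0,0,-36,6.4,0,0, 0,0,0,-36,6.4,0,0, 0,0,0,-36,6.4,0,0, 0,0,0,-36,6.4,0,0, 0,0,0,-36,6.4,0,0, 0,0,0,-36,6.4,0,0, 0,0,0,-36,6.4,0,0, 0,0,0,-36,6.4,0,0, 0,0,0,-20,4,0,0, 0,0,0,0,0,0,0, 0,0,0,0,0,0,0, 0,0,0,0,0,0,0]'
python3 - <<'E'
from h import *
goto([.5835,-.176,.40],17)
Z=dict(notch=.081,cap_top=.099,peg0_top=.115,peg1_top=.115,peg2_top=.115,pin_tip=.077)
im=snap('wrist','w1.png');print(np.round(-np.array(im['R']).T@im['t'],3))
for k,z in Z.items():
    for m in spotter.mark_of('wrist',k)[:2]: print(k,round(m['conf'],2),np.round(m['uv'],1),np.round(ray(im,m['uv'],z),4))
E
```

```text
t: 2.8
tool_pos: [0.3473, 0.2836, 0.405]
tool_rot: [0.0, 0.595, 0.804, 0.0]
force: [0.5, 0.6, -0.1]
opening: 0.999
t: 4.22
tool_pos: [0.5725, -0.1555, 0.4046]
tool_rot: [-0.0, 0.595, 0.804, 0.0]
force: [0.5, 0.0, -0.1]
opening: 1.0
turn [-0.0004 -0.0007 -0.0003] shift(after turn) [-22.9   4.5   4.6] shift(before) [-22.9   4.5   4.5]
[ 0.553 -0.094  0.384]
notch 0.65 [164.3 130.1] [ 0.4776 -0.1349  0.081 ]
cap_top 0.85 [262.2 133.6] [ 0.5652 -0.1103  0.099 ]
peg0_top 0.95 [264.9  47.2] [ 0.5467 -0.0452  0.115 ]
peg1_top 0.59 [335.5 131.3] [ 0.622  -0.0899  0.115 ]
peg1_top 0.53 [258.6 134. ] [ 0.5617 -0.1106  0.115 ]
peg2_top 0.69 [261.1 207.2] [ 0.5825 -0.1705  0.115 ]
pin_tip 0.82 [257.   29.8] [ 0.5349 -0.0267  0.077 ]
```

View pics/w1.png

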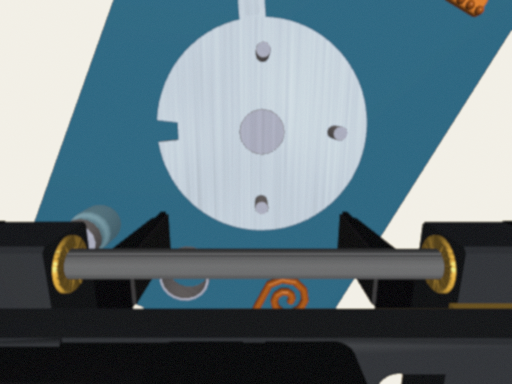

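The wrist view shows the cap at (262,132), pegs at (263,50), (338,132) and (261,204), the notch at (168,131) and the arm at the top (252,5). This agrees with the networks. Next: descend around peg2.

```bash
python3 -c "
from h import *
goto([.5823,-.1705,.287],15.9)"
```

```text
turn [0.0003 0.0001 0.0196] shift(after turn) [-17.    5.1 118. ] shift(before) [-17.1   4.7 118. ]
```

```bash
python3 -m inch '[0,0,0.0196,-8,2.5,0,0, 0,0,0,-9,2.6,0,0, 0,0,0,0,0,15,0, 0,0,0,0,0,25,0, 0,0,0,0,0,25,0, 0,0,0,0,0,25,0, 0,0,0,0,0,15,80, 0,0,0,0,0,10,150, 0,0,0,0,0,3,180, 0,0,0,0,0,0,190, 0,0,0,0,0,0,190, 0,0,0,0,0,0,190, 0,0,0,0,0,0,190]' 8
python3 - <<'E'
from h import *
s=sense();print(np.round(s['tool_pos'],4),s['force'],s['opening']*95)
im=snap('wrist','w2.png');print(spotter.mark_of('wrist','peg2_top')[:2]);print(proj(im,s['tool_pos']+np.array([0,0,-.172])))
E
```

```text
t: 5.65
tool_pos: [0.5827, -0.171, 0.2877]
tool_rot: [0.001, 0.603, 0.798, 0.0]
force: [0.1, -0.4, 0.0]
opening: 0.564
[ 0.5827 -0.171   0.2877] [ 0.07748295 -0.37968394  0.01826242] 53.60655986471785
[{'uv': [256.0, 241.8], 'conf': 0.82}]
[255.12144057 241.56788139]
```

View pics/w2.png

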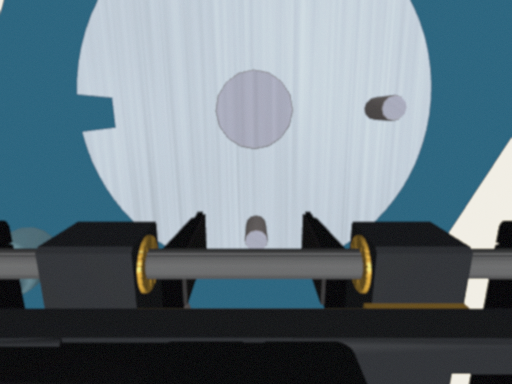

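Peg2 at (256,240) is centred between the pads. Closing on it.

```bash
python3 -m inch '[0,0,0,0,0,0,220, 0,0,0,0,0,0,235, 0,0,0,0,0,0,235, 0,0,0,0,0,0,235, 0,0,0,0,0,0,235, 0,0,0,0,0,0,235, 0,0,0,0,0,0,235, 0,0,0,0,0,0,235, 0,0,0,0,0,0,235, 0,0,0,0,0,0,235]' 8
python3 -c "
from h import *
s=sense();print(np.round(s['tool_pos'],4),np.round(s['force'],2),s['opening']*95)"
```

```text
t: 6.58
tool_pos: [0.5826, -0.1709, 0.2867]
tool_rot: [0.0, 0.603, 0.798, 0.0]
force: [2.0, -0.7, 0.1]
opening: 0.122
[ 0.5826 -0.1709  0.2867] [ 2.   -0.67  0.13] 11.566836676912569
```

```bash
python3 -m inch '[0,0,0.03,0.03,-1.95,0,235, 0,0,0.08,0.21,-5.2,0,235, 0,0,0.08,0.21,-5.2,0,235, 0,0,0.08,0.21,-5.2,0,235, 0,0,0,0,0,0,235]' 
python3 - <<'E'
from h import *
s=sense();p=s['tool_pos'];c=np.array([.5645,-.108]);print(np.round(p,4),np.round(s['force'],2),s['opening']*95, np.linalg.norm(p[:2]-c),np.degrees(np.arctan2(*(p[:2]-c)[::-1])))
E
```

```text
t: 7.0
tool_pos: [0.5646, -0.1734, 0.2867]
tool_rot: [-0.0, 0.706, 0.708, -0.0]
force: [-2.6, -0.5, -1.4]
opening: 0.126
[ 0.5646 -0.1734  0.2867] [-2.65 -0.54 -1.37] 11.953033995153339 0.0654221565687224 -89.90467609282749
```

```bash
python3 -m inch '[0,0,0.08,0.21,-5.2,0,235, 0,0,0.08,0.21,-5.2,0,235, 0,0,0.08,0.21,-5.2,0,235, 0,0,0.08,0.21,-5.2,0,235, 0,0,0.08,0.21,-5.2,0,235, 0,0,0.08,0.21,-5.2,0,235, 0,0,0.08,0.21,-5.2,0,235, 0,0,0.08,0.21,-5.2,0,235, 0,0,0.08,0.21,-5.2,0,235, 0,0,0.08,0.21,-5.2,0,235, 0,0,0.08,0.21,-5.2,0,235, 0,0,0.08,0.21,-5.2,0,235, 0,0,0.08,0.21,-5.2,0,235, 0,0,0.08,0.21,-5.2,0,235, 0,0,0.08,0.21,-5.2,0,235, 0,0,0,0,0,0,235, 0,0,0,0,0,0,235]' 
python3 - <<'E'
from h import *
s=sense();p=s['tool_pos'];c=np.array([.5645,-.108]);print(np.round(p,4),np.round(s['force'],2),s['opening']*95, np.linalg.norm(p[:2]-c),np.degrees(np.arctan2(*(p[:2]-c)[::-1])))
Z=dict(notch=.081,cap_top=.099,peg0_top=.115,peg1_top=.115,peg2_top=.115,pin_tip=.077)
for c in('wrist','top','scene'):
    im=snap(c,c+'3.png');print(c)
    for k,z in Z.items():
        for m in spotter.mark_of(c,k)[:2]: print(k,round(m['conf'],2),np.round(m['uv'],1),np.round(ray(im,m['uv'],z),4))
E
```

```text
t: 8.42
tool_pos: [0.5041, -0.1321, 0.2867]
tool_rot: [-0.0, 0.982, 0.19, -0.001]
force: [-3.4, 1.6, 2.9]
opening: 0.123
[ 0.5041 -0.1321  0.2867] [-3.44  1.57  2.88] 11.645019334140146 0.06503514936349163 -158.22383217763613
wrist
cap_top 0.74 [251.7 111.4] [ 0.5637 -0.1082  0.099 ]
peg1_top 0.73 [391. 109.] [ 0.5885 -0.167   0.115 ]
peg2_top 0.75 [253.  243.6] [ 0.5036 -0.133   0.115 ]
pin_tip 0.98 [ 97.2 114.4] [ 0.529  -0.0262  0.077 ]
top
notch 0.81 [281.8 208.4] [ 0.5325 -0.0233  0.081 ]
cap_top 0.71 [311.6 192.8] [ 0.5705 -0.0987  0.099 ]
peg0_top 0.78 [305.8 170.4] [ 0.6253 -0.083   0.115 ]
pin_tip 0.87 [283.7 208.2] [ 0.5338 -0.0284  0.077 ]
scene
notch 0.93 [257.1 173.8] [ 0.5299 -0.0217  0.081 ]
cap_top 0.86 [225.1 154.4] [ 0.5671 -0.1044  0.099 ]
cap_top 0.35 [249.  137.9] [ 0.4835 -0.1394  0.099 ]
peg0_top 0.95 [203.8 164.2] [ 0.635  -0.0717  0.115 ]
peg0_top 0.48 [248.2 136.7] [ 0.4952 -0.1221  0.115 ]
peg1_top 0.94 [202.3 135.7] [ 0.5872 -0.1831  0.115 ]
peg2_top 0.79 [241.8 138.7] [ 0.5127 -0.122   0.115 ]
peg2_top 0.46 [247.1 140.4] [ 0.5057 -0.1088  0.115 ]
pin_tip 0.89 [255.3 176.2] [ 0.5353 -0.0206  0.077 ]
```

View pics/wrist3.png

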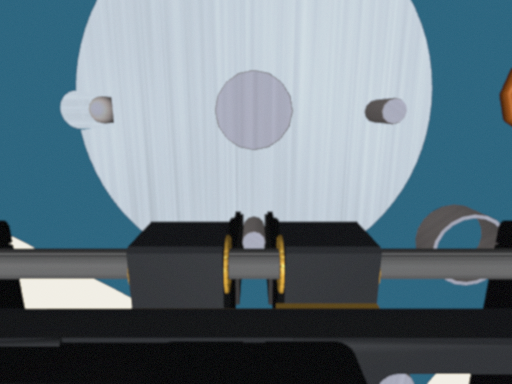

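The pin shows through the notch at about (100,110). Zooming in with the estimated pin and notch outlines drawn in.

```bash
python3 - <<'E'
from h import *
im=snap('wrist');f=im['frame'];x0,y0,S=50,75,8
a=cv2.resize(f[y0:y0+70,x0:x0+95],None,fx=S,fy=S,interpolation=2);b=a.copy()
def px(X): return tuple(int(v) for v in ((proj(im,X)-[x0,y0]+.5)*S))
c=np.array([.5640,-.1078]);th=np.arctan2(-.1321-c[1],.5041-c[0])-np.pi/2
u=np.array([np.cos(th),np.sin(th)]);v=np.array([-u[1],u[0]]);print(np.degrees(th))
for z,col in((.089,(0,255,0)),(.081,(0,255,255))):
    P=[px([*(c+u*r+v*w),z]) for r,w in((.0945,.01),(.076,.01),(.076,-.01),(.0945,-.01))]
    cv2.polylines(b,[np.array(P)],False,col,1)
cv2.imwrite('pics/z3.png',np.vstack([a,b])[:, :][::1] if 0 else np.hstack([cv2.resize(a,(400,295)),cv2.resize(b,(400,295))]))
cv2.imwrite('pics/z3.png',a)
cv2.imwrite('pics/z3b.png',b)
print('axis px',proj(im,[*c,.099]), 'cam',-np.array(im['R']).T@im['t'])
E
```

```text
-247.9187799683212
axis px [250.01253458 110.74029841] cam [ 0.56485035 -0.10938544  0.26605383]
```

View pics/z3b.png

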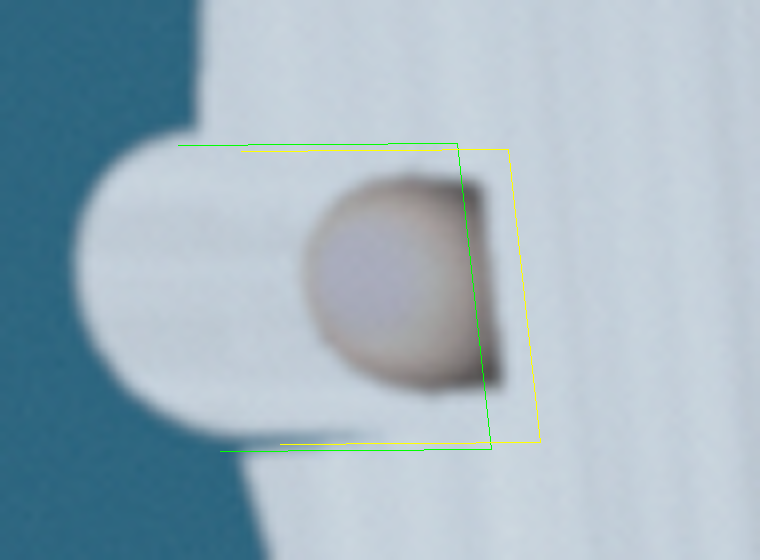

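```bash
python3 - <<'E'
from h import *
f=np.mean([vision.get_image('wrist')['frame'].astype(float) for _ in range(6)],0)
np.save('f3.npy',f)
g=f[75:145,50:145].mean(2);g=np.clip((g-150)/(235-150),0,1)*255
print(np.round(f[75:145,80:90].mean((1,2))).astype(int).tolist())
cv2.imwrite('pics/z4.png',cv2.resize(g.astype(np.uint8),None,fx=8,fy=8,interpolation=2))
E
```

```text
[208, 208, 208, 208, 208, 208, 208, 208, 208, 208, 208, 208, 208, 208, 208, 208, 208, 208, 208, 208, 208, 208, 209, 209, 208, 206, 204, 202, 200, 199, 198, 198, 198, 198, 198, 197, 199, 199, 199, 199, 200, 201, 203, 204, 205, 204, 204, 206, 208, 208, 207, 205, 204, 191, 158, 147, 175, 194, 198, 196, 192, 189, 186, 182, 179, 176, 173, 169, 166, 163]
```

View pics/z4.png

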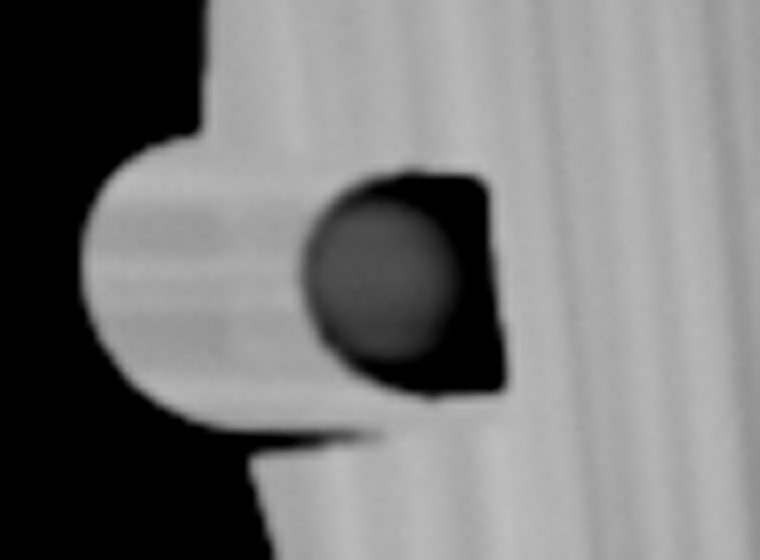

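The enhanced crop shows the pin centre at row ≈282 and the slot mid-line at row ≈284–290, with the slot's inner corners at (487,178) and (505,390). The slot is about 0.1–0.5 mm short of centred, so I'll nudge about 0.3° more clockwise, release and rise.

```bash
python3 -m inch '[0,0,0.005,0,-0.33,0,235, 0,0,0,0,0,0,235, 0,0,0,0,0,0,235, 0,0,0,0,0,0,200, 0,0,0,0,0,0,160, 0,0,0,0,0,0,160, 0,0,0,0,0,0,160, 0,0,0,0,0,0,160]'
python3 -m inch '[0,0,0,0,0,-8,160, 0,0,0,0,0,-20,160, 0,0,0,0,0,-20,160, 0,0,0,0,0,-12,200, 0,0,0,0,0,0,255, 0,0,0,0,0,0,255, 0,0,0,0,0,0,255, 0,0,0,0,0,0,255]'
python3 - <<'E'
from h import *
s=sense();print(np.round(s['tool_pos'],4),np.round(s['force'],2),s['opening']*95)
goto([.5643,-.108,.300],-68.5,s)
im=snap('wrist','w5.png')
for k,z in dict(cap_top=.099,peg0_top=.115,peg1_top=.115,peg2_top=.115,pin_tip=.077,notch=.081).items():
    for m in spotter.mark_of('wrist',k)[:2]: print(k,round(m['conf'],2),np.round(m['uv'],1),np.round(ray(im,m['uv'],z),4))
u0,v0=np.round(proj(im,[.534,-.025,.08])).astype(int);print(u0,v0)
g=im['frame'][v0-35:v0+35,u0-40:u0+55].mean(2);g=np.clip((g-150)/(85),0,1)*255
cv2.imwrite('pics/z5.png',cv2.resize(g.astype(np.uint8),None,fx=8,fy=8,interpolation=2))
E
```

```text
t: 10.48
tool_pos: [0.5043, -0.132, 0.2867]
tool_rot: [0.0, 0.983, 0.185, 0.0]
force: [0.5, -0.7, -0.5]
opening: 0.366
t: 11.15
tool_pos: [0.5041, -0.1319, 0.3459]
tool_rot: [-0.0, 0.983, 0.185, -0.001]
force: [-1.3, -0.0, -0.9]
opening: 0.08
[ 0.5041 -0.1319  0.3459] [-1.31 -0.03 -0.93] 7.640886011181351
turn [-0.001   0.001  -0.0027] shift(after turn) [64.8 -0.2 45.9] shift(before) [64.9 -0.3 45.9]
cap_top 0.73 [250.4 111.2] [ 0.5634 -0.1074  0.099 ]
peg1_top 0.88 [351.6 110. ] [ 0.5876 -0.1674  0.115 ]
peg2_top 0.94 [255.2 208.3] [ 0.5043 -0.134   0.115 ]
pin_tip 0.57 [136.  112.5] [ 0.531  -0.0272  0.077 ]
notch 0.77 [134.4 112.4] [ 0.5312 -0.0274  0.081 ]
133 108
```

View pics/z5.png

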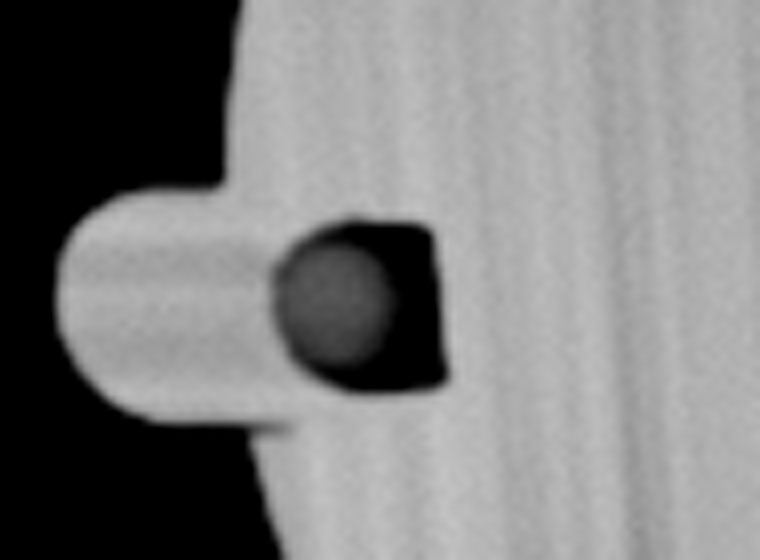

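Slot mid row ≈303 against pin ≈305 means they are aligned. The fingers are shut, so I'll move over the cap and press.

```bash
python3 -m inch '[0,0,0,15,0,0,255, 0,0,0,25,0,0,255, 0,0,0,25,0,0,255, 0,0,0,0,0,10,255, 0,0,0,0,0,20,255, 0,0,0,0,0,15,255, 0,0,0,0,0,5,255, 0,0,0,0,0,0,255]'
python3 -m inch '[0,0,0,0,0,2,255, 0,0,0,0,0,2,255, 0,0,0,0,0,2,255, 0,0,0,0,0,2,255, 0,0,0,0,0,2,255, 0,0,0,0,0,0,255]'
```

```text
t: 12.17
tool_pos: [0.5643, -0.1084, 0.2954]
tool_rot: [-0.001, 0.983, 0.185, -0.001]
force: [0.3, -0.5, 0.4]
opening: 0.01
t: 12.67
tool_pos: [0.5648, -0.1084, 0.2871]
tool_rot: [0.0, 0.983, 0.185, 0.0]
force: [-0.1, -0.0, 2.3]
opening: 0.004
```

```bash
python3 -m inch '[0,0,0,0,0,1,255, 0,0,0,0,0,1,255, 0,0,0,0,0,1,255, 0,0,0,0,0,1,255, 0,0,0,0,0,1,255, 0,0,0,0,0,0,255]'
python3 -m inch '[0,0,0,0,0,1,255, 0,0,0,0,0,1,255, 0,0,0,0,0,1,255, 0,0,0,0,0,1,255, 0,0,0,0,0,0,255]'
```

```text
t: 13.17
tool_pos: [0.5648, -0.1084, 0.2823]
tool_rot: [0.0, 0.983, 0.185, 0.0]
force: [-1.4, 0.1, 5.0]
opening: 0.005
t: 13.58
tool_pos: [0.5648, -0.1084, 0.2783]
tool_rot: [0.0, 0.983, 0.185, 0.0]
force: [-0.9, -0.6, 6.4]
opening: 0.006
```

```bash
python3 -m inch '[0,0,0,0,0,1,255, 0,0,0,0,0,1,255, 0,0,0,0,0,1,255, 0,0,0,0,0,1,255, 0,0,0,0,0,0,255]'
python3 -m inch '[0,0,0,0,0,0.8,255, 0,0,0,0,0,0.8,255, 0,0,0,0,0,0,255]'
```

```text
t: 14.0
tool_pos: [0.5648, -0.1084, 0.2743]
tool_rot: [0.0, 0.983, 0.185, 0.0]
force: [-1.6, -0.4, 5.0]
opening: 0.004
t: 14.25
tool_pos: [0.5648, -0.1084, 0.2732]
tool_rot: [0.0, 0.983, 0.185, 0.001]
force: [-3.2, 0.6, 10.8]
opening: 0.007
```

Force is starting to rise near the expected 0.273. Pressing on until the stop is unmistakable.

```bash
python3 -m inch '[0,0,0,0,0,0.5,255, 0,0,0,0,0,0.5,255, 0,0,0,0,0,0,255]'
python3 -m inch '[0,0,0,0,0,0.5,255, 0,0,0,0,0,0.5,255, 0,0,0,0,0,0,255, 0,0,0,0,0,0,255]'
```

```text
t: 14.5
tool_pos: [0.5647, -0.1083, 0.2731]
tool_rot: [0.001, 0.983, 0.185, 0.001]
force: [-6.1, 1.7, 20.7]
opening: 0.004
t: 14.83
tool_pos: [0.5647, -0.1083, 0.2729]
tool_rot: [0.001, 0.983, 0.185, 0.001]
force: [-7.5, 1.7, 30.0]
opening: 0.007
```

Hard stop at z = 0.273 (expected 0.273) with 30 N. Retreating and checking.

```bash
python3 -m inch '[0,0,0,0,0,-2,255, 0,0,0,0,0,-5,255, 0,0,0,0,0,-20,255, 0,0,0,0,0,-35,255, 0,0,0,0,0,-35,255, 0,0,0,0,0,-25,255, 0,0,0,-15,0,0,255, 0,0,0,-35,0,0,255, 0,0,0,-35,0,0,255, 0,0,0,-35,0,0,255, 0,0,0,-20,0,0,255, 0,0,0,0,0,0,255, 0,0,0,0,0,0,255, 0,0,0,0,0,0,255]'
python3 - <<'E'
from h import *
s=sense();print(np.round(s['tool_pos'],4),np.round(s['force'],2))
Z=dict(pin_tip=.077,notch=.065,cap_top=.083,peg0_top=.099,peg1_top=.099,peg2_top=.099,nozzle=.006,cutter=.006,jar=.006,panel=.006,scroll=.006)
for c in('top','scene','wrist'):
    im=snap(c,c+'6.png');print(c)
    for k,z in Z.items():
        for m in spotter.mark_of(c,k)[:1]: print(k,round(m['conf'],2),np.round(m['uv'],1),np.round(ray(im,m['uv'],z),4))
a=cv2.imread('pics/scene6.png')[110:290,130:370];cv2.imwrite('pics/s6.png',np.vstack([cv2.resize(a,(400,300),interpolation=2),cv2.resize(cv2.imread('pics/wrist6.png'),(400,300))]))
E
```

```text
t: 16.0
tool_pos: [0.4349, -0.1594, 0.3924]
tool_rot: [0.0, 0.983, 0.185, 0.0]
force: [-0.3, -0.5, 0.4]
opening: 0.003
[ 0.4349 -0.1594  0.3924] [-0.27 -0.53  0.41]
top
pin_tip 0.59 [282.3 206.6] [ 0.538  -0.0248  0.077 ]
notch 0.78 [281.6 209.4] [ 0.5328 -0.0236  0.065 ]
cap_top 0.79 [313.4 194.6] [ 0.5692 -0.1051  0.083 ]
peg0_top 0.75 [324.9 216. ] [ 0.5108 -0.1315  0.099 ]
peg1_top 0.93 [340.5 184.7] [ 0.5925 -0.1732  0.099 ]
peg2_top 0.98 [324.7 217.1] [ 0.508  -0.1309  0.099 ]
nozzle 0.4 [220.5 229.1] [0.4877 0.1389 0.006 ]
cutter 0.46 [313.6 193.5] [ 0.5886 -0.1145  0.006 ]
panel 0.94 [227.1 148.5] [0.7153 0.1265 0.006 ]
scroll 0.6 [392.2 166.4] [ 0.6681 -0.335   0.006 ]
scene
pin_tip 0.91 [254.3 173.9] [ 0.5328 -0.0294  0.077 ]
notch 0.87 [257.2 182. ] [ 0.5346 -0.0136  0.065 ]
cap_top 0.58 [226.9 158.8] [ 0.5616 -0.1076  0.083 ]
peg0_top 0.62 [204.2 166.3] [ 0.629  -0.0855  0.099 ]
peg1_top 0.71 [205.3 143.3] [ 0.5858 -0.1722  0.099 ]
peg2_top 0.83 [241.4 141.7] [ 0.5079 -0.1336  0.099 ]
nozzle 0.78 [314.1 234.2] [0.4851 0.1407 0.006 ]
cutter 0.49 [205.9 145.1] [ 0.531  -0.3028  0.006 ]
jar 0.61 [245.4 138.5] [ 0.4194 -0.2765  0.006 ]
panel 0.95 [216.2 270.5] [0.7096 0.1251 0.006 ]
scroll 0.78 [157.6 154. ] [ 0.6628 -0.3296  0.006 ]
wrist
pin_tip 0.78 [147.3  24.2] [ 0.5285 -0.0279  0.077 ]
notch 0.83 [148.9  23.8] [ 0.5306 -0.0247  0.065 ]
cap_top 0.9 [253.6  18.2] [ 0.5638 -0.1101  0.083 ]
peg1_top 0.78 [332.5   9.9] [ 0.5875 -0.1661  0.099 ]
peg2_top 0.81 [249.7 101.1] [ 0.5011 -0.1311  0.099 ]
nozzle 0.61 [ 9.7 21.5] [0.4869 0.1325 0.006 ]
cutter 0.91 [403.4 138.1] [ 0.5286 -0.3058  0.006 ]
jar 0.84 [337.8 219.1] [ 0.4138 -0.2773  0.006 ]
scroll 0.88 [492.8  29.4] [ 0.6633 -0.3405  0.006 ]
```

View pics/s6.png

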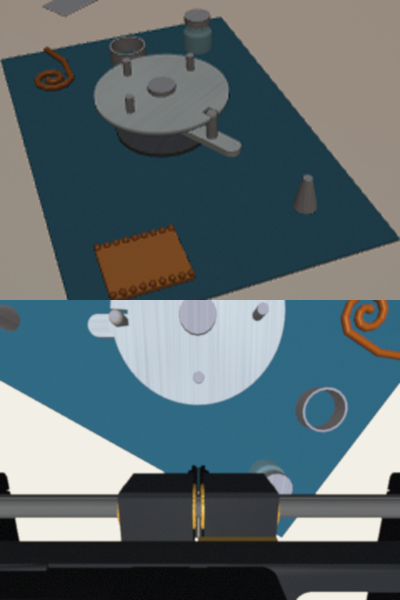

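The scene view (top) shows the plate low on the foot with the pin standing in the notch at (211,120). In the wrist view the pin fills the notch at (118,315), bystanders look undisturbed and the gripper is clear. Handing in.

```bash
python3 -c "
from h import *
print(env.close_job())"
```

```text
the job is handed in; nothing more can be done
None
```

The plate's notch is over the locking pin, the plate is pressed fully home, and the job is handed in at about 16 s of robot time. I gripped peg2 lightly, turned the plate about 84.5° clockwise along its arc, released it, then pressed the cap with the shut fingertips.

- **Notch over pin:** before pressing, the near view showed the slot and pin centred on each other within about 0.3 mm.
- **Pressing home:** the force stayed around 5–6 N on the way down and rose to 30 N at a hard stop. The TCP was at 0.273 m there, which is the height expected for fully home.
- **After retreating:** the cap and pegs appear lower and the pin stands up in the notch. The nozzle, cutter, jar, panel and scroll show where they were, within roughly 1–2 cm of network noise. The tool is clear, with no contact force.
- **Checks that disagreed:** in the last top view the networks mislabelled peg0 and the cutter and missed the jar. The other two cameras found the cutter and jar where they had been; peg0 was confirmed by the scene camera only.

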